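# Load a pen barrel and index the rotary table three clicks under the print pad

## Task

Take the pen barrel off the wooden rest and lay it, centred on its two supports, in the V nest at the loading station of the pad printer's rotary table (the next nest anticlockwise, seen from above, from the one under the print pad). Then grip the knob in the middle of the table and turn it clockwise, feeling for the clicks, to the third click and not beyond, so that the barrel stands under the pad; finish while holding the knob gripped there for the print, without letting go. Leave the tape roll, ink can and oiler where they are.

Things in the scene. Friction and masses are not known exactly. Their poses are not given: they have to be found in the camera images.
- pen: black pen barrel, a plain straight tube 12 mm in diameter, 110 mm long, a thin bright ring at each end, 25 g; either end may go first. Origin at its middle, on its axis; x runs along the barrel. It starts level in the middle groove of the wooden rest, its axis 28.5 mm above the bench.
- rest: wooden pen rest fixed to the bench: base 130 x 100 mm, 6 mm thick, with three grooves along its x, 34 mm apart, each made of two V supports 80 mm apart and up to 34 mm high; between the supports the barrel is free for the fingers. Origin under the middle of the base.
- nest (a point): where the middle of the barrel belongs, on its axis, in the loading nest: 77.5 mm above the bench, 115 mm from the table's axis. Turns with the table. x is level and points to the table's axis: the direction of the barrel; z up. The nest is two grey V supports 74 mm apart, V about 27 mm wide at the mouth, its groove 14 mm above the table's face; a barrel lies with its axis 22.5 mm above the face.
- printer: grey pad printer with its rotary table, fixed to the bench. Origin on the table's vertical axis, at bench height. Table: aluminium disc 350 mm across, top face 55 mm above the bench, five nests 72 degrees apart, all empty. Its pad arm (44 mm wide) reaches in to 93 mm from the axis, 230 to 303 mm above the bench; housing and column (120 mm wide, 337 mm high) stand 220 mm and more from it.
- knob: black bar-grip knob in the middle of the table, fixed to it: origin on the table's vertical axis at the table's face, x along the bar (parallel to the nest's x), z up. The bar is 56 mm long, 16 mm wide (along y) and 36 mm tall, from 22 to 58 mm above the face; below it is a round flange 60 mm across.
- knob_grip (a point): point on the knob's axis at the height to grip the bar, 45 mm above the table's face, 100 mm above the bench; axes as the knob's (x along the bar)
- dial (a joint): angle of the table and its knob, rad, growing clockwise seen from above; starts at the home stop, 0 (within 0.06). A sprung ball catch clicks into a stop every 24 degrees: first 0.419, second 0.838, third 1.257. Turning takes up to about 0.4 N m, most on leaving a stop; past half way the catch pulls on into the next. No end stop.
- pad (a point): lowest point of the tapered silicone print pad, 42 mm across, under the printer's arm: 110 mm above the bench, 115 mm from the table's axis, 72 degrees clockwise from the loading nest. The pad does not move.
- tape: roll of brown packing tape lying flat, 100 mm across, 48 mm high; leave alone. Origin under its centre.
- ink_can: steel ink can, 66 mm across, 75 mm high; leave alone. Origin under its centre.
- oiler: white squeeze oiler with a thin spout, 68 mm across, 176 mm high; leave alone. Origin under its centre.
There are look-alikes about, which are no part of the job. Of the things shaped like the pen, the black one is meant.

How it is judged:
By the outcome, as a careful person would: the job done as asked, in the order asked, and still so for the second after the job is handed in, while the arm keeps its last pose, push and grip.
It also fails if it takes over 67 s, if anything falls off the work surface, if the arm or the gripper's body presses on something with over 40 N, if the wrist force passes 120 N, or if a joint passes its speed limit or range.

## Robot

A 7-joint arm with a two-finger parallel gripper is mounted at the origin on the work surface. World frame = base frame: x ahead of the robot, y to its left, z up, the work surface at z = 0. Lengths are in m, angles in degrees, forces in N, time in s.
With the tool pointing down it reaches from about 0.425 to 0.825 m from the base axis. Payload 3.6 kg.
Tool frame: the origin (TCP) lies midway between the tips of the shut fingers; the grasp point (between the pads) lies 19 mm behind it; z points along the fingers, y is the line along which they close (so a half turn about z gives the same grasp; the last joint's range is limited). The gripper opens to 93 mm and grips with 3 to 60 N. Pads are 15 mm wide; open, the fingers measure 128 mm over their backs; the gripper's body (75 mm by 188 mm) begins 65 mm behind the grasp point.
Start: joints at [-68.726, 35.231, -0.722, 81.555, 0.464, 63.22, -2.315], TCP at [0.252, 0.599, 0.219] pointing down, gripper open.
Joint ranges: [-178.69, 178.69], [-17.37, 117.87], [-77.05, 75.6], [15.02, 138.74], [-78.02, 258.01], [0.78, 113.62], [-162.83, 162.83]. Speed limits (degrees/s): [159.86, 159.86, 180, 180, 180, 180, 180].

## Interface

Orientations are given as a 3x3 rotation matrix whose columns are the frame's x, y, z axes.
In Python, from cell import robot, snapshot, spot_in gives the robot as it stands. The module is installed in compiled form; this text tells all that it offers.
- The arm moves only by the shell command python3 -m pendant 'ROWS' [FORCE]. ROWS is rows parted by semicolons, their numbers by spaces, 1 to 12 of them, each of 5 numbers: the opening from 0.0 (shut) to 1.0 (fully open), then dx, dy, dz in m, then a turn about the tool's z in degrees; each row is the pose to reach, as a shift and turn from the pose commanded when the command began, along the tool's axes at that moment; what a row does not reach only later rows make up. A row lasts 1/10 s, in which the tool goes at most 0.05 m and 8.59 degrees, less where a joint would pass 70% of its speed; a pose out of reach is approached as far as the arm can. The fingers move at their own pace and stop on an object; FORCE is the grip in N (left out, the last holds). Time passes only in rows, so rows that do not move let the fingers close. It prints the time, the measured TCP pose, the force, the opening and the grip force at its end.
- robot.sense(): the state, without advancing time (a new reading comes with each control period).
- snapshot(name): name is "scene" or "top"; returns a dict with "pixels" (400x640x3 uint8, red, green, blue), "fx", "fy", "cx", "cy" (pixels), "R" (3x3) and "t" (3): a world point X has camera coordinates R X + t. Camera axes: x right, y down, z forward; pixel columns grow to the right and rows downward; lengths in m; the calibration is good to about 2 mm. A picture is of the moment at which its call begins. There is no depth.
- robot.hand_in(): hands the job in; it is judged then, once.
Trained networks look in the newest picture that a camera, given by its name, has taken for a name from the list of things; names that differ only in an ending like _2 or _b are one class to them, and where a whole thing is asked for, a point or a joint stands for the part that bears it (a point fixed in the world has none). Each returns a list of dicts, best first, with "confidence" (0 to 1); they miss things now and then, are a little off and sometimes report something else, mostly with a low value. They report only what shows in the picture. A call takes as long as a camera call. They do not tell look-alikes from the thing itself.
- spot_in(camera, thing): "rect" ([left, top, width, height] in pixels, round what is visible of it).
The state is a dict: "t": time; "q": joint angles; "qd": joint speeds; "joint_efforts": joint torques, N m; "tool_pos": TCP position; "orientation": TCP orientation; "force": force on the tool from outside, world axes, zero at the start; "wrist_torque": the same for the moment, N m; "gripper_width": opening from 0.0 (shut) to 1.0 (fully open); "finger_force": force on a finger pad.
Only numpy, scipy, OpenCV 4.12 (cv2) and the standard library are available. Lean on these libraries where they do the work, as an engineer would, in place of code of your own. Each camera call takes 0.05 s, during which the arm holds its last target. There are 200 camera calls.

## Working session

There is one attempt and no reset: what is moved stays moved. The work goes in short steps, Python scripts to look and compute and a shell command to move; the robot and the scene stay as the last step left them, time stands still between calls to the robot, and variables do not carry over. Pictures are saved under pics/ and viewed, at most 10 in all, crops included, and the job is handed in when it is done.

```bash
mkdir -p pics
python3 - <<'E'
from cell import robot,snapshot,spot_in
import cv2,numpy as np
for n in("scene","top"):
    s=snapshot(n);cv2.imwrite(f"pics/{n}0.png",s["pixels"][:,:,::-1])
    print(n,s["fx"],s["fy"],s["cx"],s["cy"],s["R"],s["t"])
    for th in("pen","rest","nest","knob","printer","pad"):
        print(th,[(d["rect"],round(d["confidence"],2)) for d in spot_in(n,th)][:4])
s=robot.sense();print(s)
E
```

```text
scene 393.28336455647576 393.28336455647576 319.4718486985239 196.8626211432803 [[ 0.52755449  0.8494582   0.01034519]
 [ 0.49343269 -0.29648717 -0.81769159]
 [-0.69152761  0.43648153 -0.57556358]] [-0.24079237 -0.18282966  1.43177713]
pen [([229.4, 233.6, 40.6, 13.4], 0.55), ([114.7, 229.6, 47.5, 13.1], 0.47), ([187.3, 238.2, 13.5, 29.4], 0.46)]
rest [([167.4, 233.4, 54.7, 47.6], 0.57)]
nest [([298.2, 167.7, 129.9, 82.6], 0.71)]
knob [([348.6, 181.2, 26.7, 27.0], 0.55)]
printer [([363.5, 116.1, 23.6, 47.6], 0.32)]
pad [([296.7, 117.2, 292.3, 160.7], 0.93)]
top 462.586896070457 462.586896070457 310.24203661929914 195.7883370556609 [[-6.56321779e-04 -9.99974582e-01 -7.09960310e-03]
 [-9.99315604e-01  9.18435461e-04 -3.69794647e-02]
 [ 3.69850453e-02  7.07047373e-03 -9.99290806e-01]] [-0.0288953   0.47802087  1.29615263]
pen [([425.0, 182.7, 12.4, 34.3], 0.68), ([358.2, 188.3, 35.7, 13.8], 0.61), ([444.9, 248.7, 39.7, 13.0], 0.57), ([406.6, 251.1, 14.9, 37.2], 0.43)]
rest [([409.2, 177.5, 38.6, 49.1], 0.65)]
nest [([206.7, 108.7, 127.1, 127.4], 0.85)]
knob [([426.8, 183.8, 8.7, 34.9], 
[... 220 characters left out ...]
), 'qd': array([ 0.01095909,  0.10289508, -0.01512111, -0.01840079, -0.03416195,
        0.0638335 ,  0.06205901]), 'joint_efforts': array([-6.22363186e-04, -4.58693647e+01,  2.08678446e-01, -1.66002613e+01,
       -6.11261674e-02,  1.33528947e-02,  5.57463545e-05]), 'tool_pos': array([0.25173079, 0.59925066, 0.21866289]), 'orientation': array([[-9.21954903e-01,  3.87297240e-01, -6.60663744e-05],
       [ 3.87297242e-01,  9.21954905e-01, -6.44635005e-06],
       [ 5.84135643e-05, -3.15305686e-05, -9.99999998e-01]]), 'force': array([-0.09737404,  0.56782157, -0.33262878]), 'wrist_torque': array([-0.05073535,  0.12799392,  0.01723628]), 'finger_force': 0.0, 'gripper_width': 0.9968818766264743}
```

View pics/scene0.png

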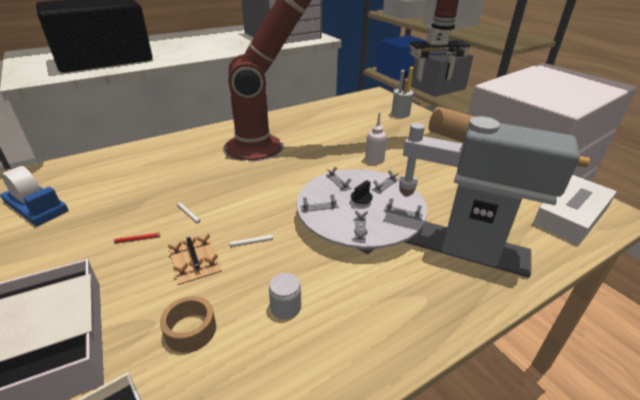

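View pics/top0.png

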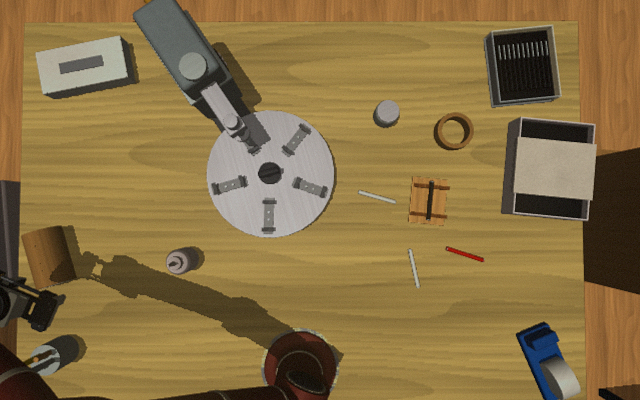

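The scene view shows the pen in the rest at about (195,253), knob at (362,193) and pad near (408,185). In the top view the pen is at (430,201), knob at (270,173), the nest under the pad near (250,140), so the loading nest is the left one at (230,185).

Run:
```python
import cv2,numpy as np
t=cv2.imread("pics/top0.png");s=cv2.imread("pics/scene0.png")
def c(i,x,y,w,h,k):return cv2.resize(i[y:y+h,x:x+w],(w*k,h*k),interpolation=cv2.INTER_CUBIC)
a=np.zeros((600,800,3),np.uint8)
for im,x,y in((c(t,200,105,100,75,4),0,0),):pass
a[:300,:400]=c(t,205,125,100,75,4)
a[:300,400:]=c(t,395,165,100,75,4)
a[300:,:400]=c(s,305,165,100,75,4)
a[300:,400:]=c(s,150,222,100,75,4)
cv2.imwrite("pics/m1.png",a)
```

```text
(no output)
```

View pics/m1.png

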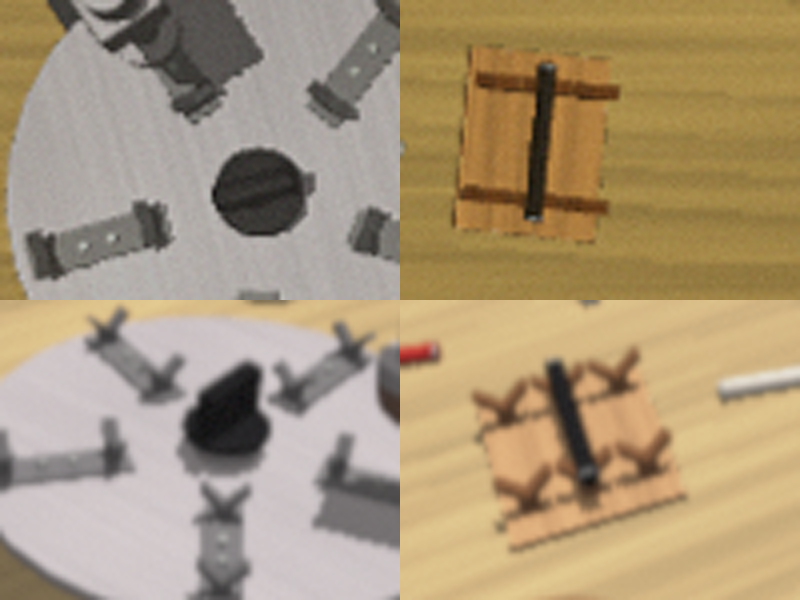

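```bash
cat > h.py <<'E'
import cv2,numpy as np
from scipy.optimize import least_squares
C={"scene":dict(f=393.28336,c=(319.47185,196.86262),R=np.array([[0.52755449,0.8494582,0.01034519],[0.49343269,-0.29648717,-0.81769159],[-0.69152761,0.43648153,-0.57556358]]),t=np.array([-0.24079237,-0.18282966,1.43177713])),
"top":dict(f=462.5869,c=(310.24204,195.78834),R=np.array([[-6.56321779e-04,-9.99974582e-01,-7.09960310e-03],[-9.99315604e-01,9.18435461e-04,-3.69794647e-02],[3.69850453e-02,7.07047373e-03,-9.99290806e-01]]),t=np.array([-0.0288953,0.47802087,1.29615263]))}
def proj(n,X):
    k=C[n];p=np.atleast_2d(X)@k["R"].T+k["t"];return p[:,:2]/p[:,2:]*k["f"]+k["c"]
def onz(n,uv,z):
    k=C[n];uv=np.atleast_2d(uv);d=np.c_[(uv-k["c"])/k["f"],np.ones(len(uv))]@k["R"];o=-k["R"].T@k["t"]
    return o+d*((z-o[2])/d[:,2:])
def tri(a,b):
    return least_squares(lambda X:np.r_[(proj("top",X)-a)[0],(proj("scene",X)-b)[0]],[.5,0,.05])
def darkblob(im,box,th):
    x,y,w,h=box;g=im[y:y+h,x:x+w].max(2);m=(g<th).astype(np.uint8)
    n,l,s,c=cv2.connectedComponentsWithStats(m);i=1+s[1:,4].argmax()
    p=np.argwhere(l==i)[:,::-1]+[x,y];return p
def ends(p):
    m=p.mean(0);v=np.linalg.svd(p-m,full_matrices=False)[2][0];v=v*np.sign(v[1]);q=(p-m)@v
    return m,v,m+v*(q.min()-.5),m+v*(q.max()+.5)
E
python3 - <<'E'
from h import *
np.set_printoptions(precision=4,suppress=True)
T=cv2.imread("pics/top0.png");S=cv2.imread("pics/scene0.png")
a=darkblob(T,(415,175,30,52),75);b=darkblob(S,(180,230,28,45),75)
A=ends(a);B=ends(b);print(len(a),A,len(b),B)
for i in(0,2,3):
    r=tri(A[i],B[i]);print("pen",r.x,r.cost)
# table rim, top
def rim(im,n,c,box):
    hsv=cv2.cvtColor(im,cv2.COLOR_BGR2HSV);m=((hsv[...,1]<45)&(hsv[...,2]>90)).astype(np.uint8)
    x,y,w,h=box;mm=np.zeros_like(m);mm[y:y+h,x:x+w]=m[y:y+h,x:x+w]
    cs=max(cv2.findContours(mm,0,1)[0],key=cv2.contourArea)[:,0].astype(float)
    for k in range(6):
        P=onz(n,cs,.055)[:,:2];d=np.hypot(*(P-c).T)
        ok=abs(d-.175)<(.012 if k<3 else .005)
        c=least_squares(lambda c:np.hypot(*(P[ok]-c).T)-.175,c,loss="soft_l1",f_scale=.002).x
    return c,ok.sum(),np.std(d[ok])
print(rim(T,"top",onz("top",(270,173),.055)[0,:2],(195,100,150,150)))
print(rim(S,"scene",onz("scene",(362,207),.055)[0,:2],(285,160,150,100)))
# knob
print("grey at knob",T[165:182,262:280].max(2)[::2])
E
```

```text
160 (array([429.4563, 199.9938]), array([-0.1015,  0.9948]), array([431.43  , 180.6433]), array([427.4513, 219.6506])) 116 (array([191.9483, 250.8621]), array([0.2962, 0.9551]), array([187.8146, 237.534 ]), array([196.0617, 264.1247]))
pen [ 0.4647 -0.361   0.0305] 0.34118421557127815
pen [ 0.5086 -0.3611  0.1042] 29.231078051224433
pen [ 0.4142 -0.3616 -0.0547] 18.32812529796862
(array([0.5388, 0.0809]), np.int64(341), np.float64(0.0013448053297716426))
(array([0.5411, 0.0771]), np.int64(293), np.float64(0.0018711972484193348))
grey at knob [[ 61  46  53  50  56  56  55  56  53  56  56  53  53  48  42  69 135 182]
 [ 48  53  54  57  54  52  53  60  48  48  47  47  35  42  38  41  43  81]
 [ 56  47  43  51  41  37  44  42  45  45  46  47  46  53  54  47  38  50]
 [ 43  48  53  48  47  49  54  56  56  60  55  52  57  48  47  47  35  42]
 [ 53  56  54  61  63  54  51  47  48  41  39  39  40  35  39  44  42  41]
 [ 49  47  44  37  39  37  36  37  42  44  43  54  58  58  56  57  58  54]
 [ 42  38  44  56  53  54  52  53  57  56  57  56  58  56  56  54  54  53]
 [ 58  63  59  52  61  59  59  57  53  58  54  54  58  58  63  59  57  82]
 [ 98  43  53  59  54  59  62  57  62  60  59  54  59  54  49  77 113 169]]
```

Run:
```python
from h import *
np.set_printoptions(precision=4,suppress=True)
T=cv2.imread("pics/top0.png");S=cv2.imread("pics/scene0.png")
A=ends(darkblob(T,(415,175,30,52),75));B=ends(darkblob(S,(180,230,28,45),75))
for i,j in((0,0),(2,3),(3,2)):
    r=tri(A[i],B[j]);print("pen",r.x,r.cost)
# model fit of pen: centre, yaw
def f(p):
    d=np.array([np.cos(p[3]),np.sin(p[3]),0])*.053
    P=np.array([p[:3]-d,p[:3],p[:3]+d])
    return np.r_[(proj("top",P)-[A[3],A[0],A[2]]).ravel(),(proj("scene",P)-[B[2],B[0],B[3]]).ravel()]
r=least_squares(f,[.465,-.361,.03,0]);print("fit",r.x[:3],np.degrees(r.x[3]),r.fun)
# nest angles: grey plates/supports dark relative to disc
c=np.array([.5399,.079])
g=T.max(2).astype(float)
yy,xx=np.mgrid[100:250,195:345];uv=np.c_[xx.ravel(),yy.ravel()]
P=onz("top",uv,.062)[:,:2]-c;rr=np.hypot(*P.T);th=np.degrees(np.arctan2(P[:,1],P[:,0]))
G=g[uv[:,1],uv[:,0]]
for lo,hi in((.07,.16),(.07,.1),(.13,.155)):
    m=(rr>lo)&(rr<hi)&(G<140)
    h=np.histogram(th[m],bins=np.arange(-180,181,8));
    for k0 in np.arange(-180,180,1):
        pass
    for cen in(-120,-48,24,96,168):
        cc=cen
        for _ in range(8):
            d=(th-cc+180)%360-180;s=m&(abs(d)<16);cc+=d[s].mean()
        print((lo,hi),cen,round(cc,2),s.sum(),end=" | ")
    print()
print(onz("top",[[216.3,188.75],[243,181.25]],.07))
```

```text
pen [ 0.4647 -0.361   0.0305] 0.34118421557127815
pen [ 0.5177 -0.3667  0.0347] 0.6881046943982836
pen [ 0.4104 -0.3551  0.0292] 0.27070448825331594
fit [ 0.4643 -0.3609  0.0316] -6.391920504743778 [ 0.7057 -0.2574  0.6461  0.3291  0.612   0.6659  0.4857 -0.4041  0.4603
 -0.3851  0.8127  0.8611]
(0.07, 0.16) -120 -110.66 338 | (0.07, 0.16) -48 -38.06 360 | (0.07, 0.16) 24 27.23 718 | (0.07, 0.16) 96 107.11 341 | (0.07, 0.16) 168 178.07 342 | 
(0.07, 0.1) -120 -110.71 122 | (0.07, 0.1) -48 -37.97 127 | (0.07, 0.1) 24 30.12 175 | (0.07, 0.1) 96 107.12 123 | (0.07, 0.1) 168 178.14 124 | 
(0.13, 0.155) -120 -110.54 96 | (0.13, 0.155) -48 -38.03 106 | (0.13, 0.155) 24 26.71 239 | (0.13, 0.155) 96 107.05 97 | (0.13, 0.155) 168 178.26 98 | 
[[0.4949 0.2233 0.07  ]
 [0.5151 0.1514 0.07  ]]
```

```bash
cat >> h.py <<'E'
def to(*W,yaw=None):
    from cell import robot
    s=robot.sense();R=s["orientation"];p=s["tool_pos"]
    print("tcp",p.round(4),"yaw_y",round(np.degrees(np.arctan2(R[1,1],R[0,1])),2),"t",s["t"],"q7",s["q"][6].round(1))
    for w in W:print(w,(R.T@(np.array(w)-p)).round(4),"dist",np.linalg.norm(np.array(w)-p).round(3))
    if yaw is not None:print("turn",round((np.degrees(np.arctan2(R[1,1],R[0,1]))-yaw+90)%180-90,2))
E
python3 -c "
from h import *
print(onz('top',(180,262),.1))
to((.252,.599,.28),(.44,.3,.28),(.47,0,.27),(.4643,-.3609,.2),yaw=83.6)"
```

```text
[[0.30168365 0.31076331 0.1       ]]
tcp [0.2517 0.5993 0.2187] yaw_y 67.21 t 0.7 q7 -2.3
(0.252, 0.599, 0.28) [-0.0003 -0.0001 -0.0613] dist 0.061
(0.44, 0.3, 0.28) [-0.2895 -0.203  -0.0613] dist 0.359
(0.47, 0, 0.27) [-0.4333 -0.4679 -0.0513] dist 0.64
(0.4643, -0.3609, 0.2) [-0.5678 -0.8029  0.0187] dist 0.984
turn -16.39
```

```bash
python3 -m pendant '1 0 0 -0.045 0; 1 -0.04 -0.03 -0.06 -8; 1 -0.08 -0.06 -0.06 -16.4; 1 -0.12 -0.09 -0.06 -16.4; 1 -0.16 -0.12 -0.06 -16.4; 1 -0.2 -0.15 -0.06 -16.4; 1 -0.24 -0.18 -0.06 -16.4; 1 -0.28 -0.205 -0.06 -16.4; 1 -0.31 -0.24 -0.06 -16.4; 1 -0.335 -0.28 -0.06 -16.4; 1 -0.355 -0.32 -0.06 -16.4; 1 -0.375 -0.36 -0.06 -16.4' && python3 -c "
from h import *
to((.47,0,.27),(.4643,-.3609,.2),(.4643,-.3609,.1),yaw=83.6)"
```

```text
t: 1.9
tool_pos: [0.4582, 0.1201, 0.2789]
orientation: [[-0.994, 0.112, 0.001], [0.112, 0.994, 0.0], [-0.001, 0.0, -1.0]]
force: [0.3, 0.5, 0.5]
gripper_width: 0.998
finger_force: 0.0
tcp [0.4582 0.1201 0.2789] yaw_y 83.59 t 1.9 q7 66.8
(0.47, 0, 0.27) [-0.0251 -0.118   0.0089] dist 0.121
(0.4643, -0.3609, 0.2) [-0.0597 -0.4773  0.0789] dist 0.487
(0.4643, -0.3609, 0.1) [-0.0596 -0.4773  0.1789] dist 0.513
turn -0.01
```

```bash
python3 -m pendant '1 -0.02 -0.045 0.01 0; 1 -0.03 -0.09 0.01 0; 0.6 -0.035 -0.135 0.02 0; 0.6 -0.04 -0.18 0.03 0; 0.6 -0.045 -0.225 0.04 0; 0.6 -0.05 -0.27 0.05 0; 0.6 -0.055 -0.315 0.06 0; 0.6 -0.058 -0.36 0.08 0; 0.6 -0.06 -0.405 0.1 0; 0.6 -0.06 -0.44 0.13 0; 0.6 -0.06 -0.477 0.155 0; 0.6 -0.0597 -0.4773 0.18 0'
python3 - <<'E'
from h import *
from cell import snapshot
to((.4643,-.3609,.011),yaw=83.6)
o=[]
for n,(x,y,w,h) in(("top",(390,160,80,75)),("scene",(150,212,80,75))):
    im=np.ascontiguousarray(snapshot(n)["pixels"][:,:,::-1]);cv2.imwrite(f"pics/{n}1.png",im);o.append(cv2.resize(im[y:y+h,x:x+w],None,fx=5,fy=5,interpolation=2))
cv2.imwrite("pics/m2.png",np.hstack(o))
E
```

```text
t: 3.1
tool_pos: [0.4617, -0.3665, 0.0979]
orientation: [[-0.993, 0.12, -0.0], [0.12, 0.993, -0.006], [-0.0, -0.006, -1.0]]
force: [-0.4, 0.1, -0.3]
gripper_width: 0.598
finger_force: 0.0
tcp [ 0.4617 -0.3665  0.0979] yaw_y 83.1 t 3.1 q7 125.1
(0.4643, -0.3609, 0.011) [-0.0018  0.0064  0.0868] dist 0.087
turn -0.5
```

View pics/m2.png

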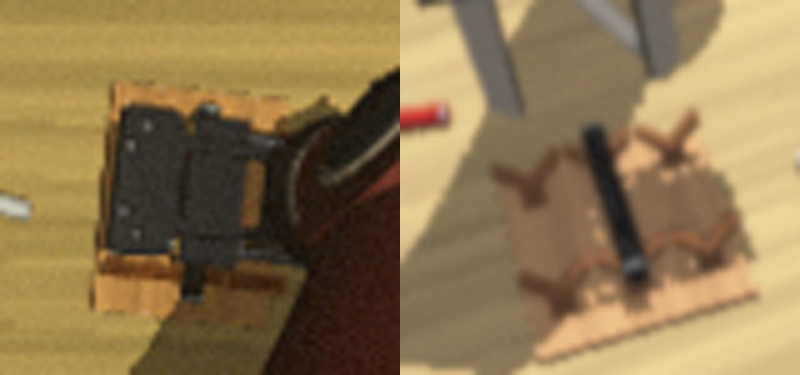

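The hand is centred over the pen: in the scene, fingertips are at about (172,234) and (202,227), either side of the barrel (191,252).

```bash
python3 -m pendant '0.6 0 0 0.03 0; 0.6 0 0 0.06 0; 0.6 0 0 0.08 0; 0.6 0 0 0.087 0; 0.6 0 0 0.087 0; 0.6 0 0 0.087 0'
python3 - <<'E'
from h import *
from cell import snapshot
to((.4643,-.3609,.0115),yaw=83.6)
o=[]
for n,(x,y,w,h) in(("top",(390,160,80,75)),("scene",(150,212,80,75))):
    im=np.ascontiguousarray(snapshot(n)["pixels"][:,:,::-1]);cv2.imwrite(f"pics/{n}2.png",im);o.append(cv2.resize(im[y:y+h,x:x+w],None,fx=5,fy=5,interpolation=2))
cv2.imwrite("pics/m3.png",np.hstack(o))
E
```

```text
t: 3.8
tool_pos: [0.4655, -0.3591, 0.0132]
orientation: [[-0.994, 0.11, 0.002], [0.11, 0.994, -0.001], [-0.002, -0.001, -1.0]]
force: [-0.2, 0.0, 0.4]
gripper_width: 0.601
finger_force: 0.0
tcp [ 0.4655 -0.3591  0.0132] yaw_y 83.66 t 3.8 q7 126.0
(0.4643, -0.3609, 0.0115) [ 0.001  -0.0019  0.0017] dist 0.003
turn 0.06
```

View pics/m3.png

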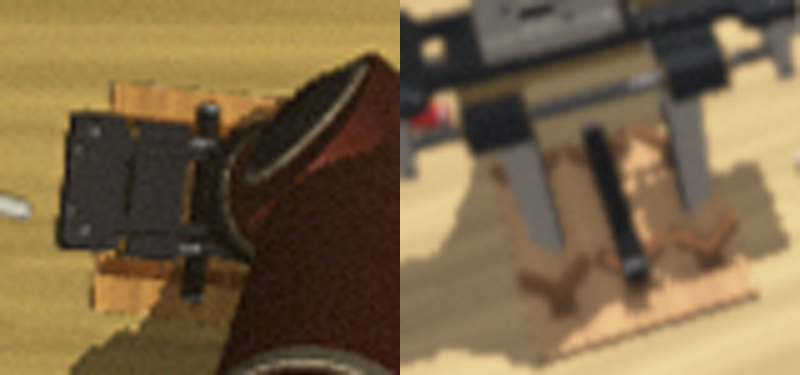

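Both fingers straddle the barrel evenly (tips about (180,261) and (208,254), barrel middle about (193,252)); closing.

```bash
python3 -m pendant '0 0 0 0 0; 0 0 0 0 0; 0 0 0 0 0; 0 0 0 0 0; 0 0 0 0 0; 0 0 0 0 0' 20; python3 -m pendant '0 0 0 -0.02 0; 0 0 0 -0.06 0; 0 0 0 -0.1 0; 0 0 0 -0.15 0; 0 0 0 -0.19 0; 0 0 0 -0.19 0; 0 0 0 -0.19 0; 0 0 0 -0.19 0'
python3 - <<'E'
from h import *
from cell import snapshot
to((.45,0,.22),(.44,.12,.22),(.5078,.1895,.16),yaw=16.1)
for n in("top","scene"):
    im=np.ascontiguousarray(snapshot(n)["pixels"][:,:,::-1]);cv2.imwrite(f"pics/{n}3.png",im)
E
```

```text
t: 4.5
tool_pos: [0.4641, -0.3607, 0.0119]
orientation: [[-0.994, 0.112, 0.0], [0.112, 0.994, -0.003], [-0.001, -0.003, -1.0]]
force: [-1.4, -5.6, 1.5]
gripper_width: 0.134
finger_force: 2.5
t: 5.3
tool_pos: [0.4633, -0.358, 0.2]
orientation: [[-0.994, 0.111, -0.003], [0.111, 0.994, 0.002], [0.003, 0.002, -1.0]]
force: [-0.8, -0.0, -0.2]
gripper_width: 0.119
finger_force: 20.0
tcp [ 0.4633 -0.358   0.2   ] yaw_y 83.62 t 5.3 q7 124.0
(0.45, 0, 0.22) [ 0.0531  0.3543 -0.0191] dist 0.359
(0.44, 0.12, 0.22) [ 0.0763  0.4724 -0.0188] dist 0.479
(0.5078, 0.1895, 0.16) [0.0165 0.5489 0.0411] dist 0.551
turn 67.52
```

```bash
python3 -m pendant '0 0.007 0.045 -0.015 7; 0 0.014 0.09 -0.02 15; 0 0.021 0.135 -0.02 23; 0 0.028 0.18 -0.02 31; 0 0.035 0.225 -0.02 39; 0 0.042 0.27 -0.02 47; 0 0.049 0.315 -0.02 55; 0 0.056 0.355 -0.02 62; 0 0.062 0.395 -0.02 67.5; 0 0.068 0.435 -0.02 67.5; 0 0.076 0.4724 -0.02 67.5; 0 0.076 0.4724 -0.02 67.5' && python3 -m pendant '0 0 0 0 0; 0 0 0 0 0; 0 0 0 0 0'
python3 - <<'E'
from h import *
from cell import snapshot
to((.44,.12,.22),(.5078,.1895,.12),yaw=16.1)
o=[]
for n,(x,y,w,h) in(("top",(200,110,100,125)),("scene",(280,120,100,125))):
    im=np.ascontiguousarray(snapshot(n)["pixels"][:,:,::-1]);cv2.imwrite(f"pics/{n}4.png",im);o.append(cv2.resize(im[y:y+h,x:x+w],None,fx=4,fy=4,interpolation=2))
cv2.imwrite("pics/m4.png",np.hstack(o))
E
```

```text
t: 6.6
tool_pos: [0.4397, 0.1254, 0.2202]
orientation: [[-0.288, 0.958, -0.003], [0.958, 0.288, 0.002], [0.003, -0.003, -1.0]]
force: [0.3, 0.0, -0.8]
gripper_width: 0.12
finger_force: 20.0
t: 6.9
tool_pos: [0.4414, 0.1172, 0.2214]
orientation: [[-0.274, 0.962, -0.001], [0.962, 0.274, -0.001], [-0.001, -0.001, -1.0]]
force: [0.1, -0.9, -1.1]
gripper_width: 0.123
finger_force: 20.0
tcp [0.4414 0.1172 0.2214] yaw_y 15.92 t 6.9 q7 8.1
(0.44, 0.12, 0.22) [ 0.003  -0.0006  0.0014] dist 0.003
(0.5078, 0.1895, 0.12) [0.0514 0.0838 0.1013] dist 0.141
turn -0.18
```

View pics/m4.png

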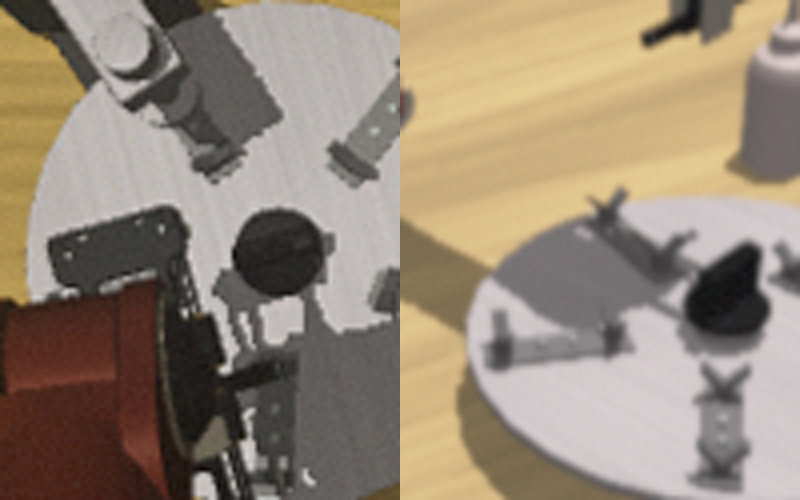

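The top view shows the hand short of the loading nest, the scene view only the near end of the pen at about (442,129); the table is untouched. I go over the nest and check there, with model points drawn in.

```bash
python3 -m pendant '0 0.017 0.025 0.01 0; 0 0.034 0.05 0.02 0; 0 0.051 0.0838 0.05 0; 0 0.0514 0.0838 0.09 0; 0 0.0514 0.0838 0.09 0; 0 0.0514 0.0838 0.09 0; 0 0.0514 0.0838 0.09 0'
python3 - <<'E'
from h import *
from cell import snapshot
to((.5078,.1895,.0585),yaw=16.1)
o=[]
c=np.array([.5397,.079]);a=np.radians(106.1);u=np.array([np.cos(a),np.sin(a)])
for n,(x,y,w,h) in(("top",(195,125,65,95)),("scene",(350,135,65,95))):
    im=np.ascontiguousarray(snapshot(n)["pixels"][:,:,::-1]);cv2.imwrite(f"pics/{n}5.png",im)
    im0=cv2.imread(f"pics/{n}0.png")
    for I,P in((im0,[(*(c+u*r),z) for r in(.078,.152) for z in(.055,.069)]),(im,[])):
        q=cv2.resize(I[y:y+h,x:x+w],None,fx=6,fy=6,interpolation=2)
        for p in (proj(n,np.array(P)) if P else []):
            cv2.circle(q,tuple(int(v) for v in (p-[x,y]+.5)*6),3,(0,0,255),-1)
        o.append(q)
cv2.imwrite("pics/m5.png",cv2.resize(np.hstack(o),None,fx=.51,fy=.51,interpolation=3))
cv2.imwrite("pics/m5.png",np.vstack([np.hstack(o[:2]),np.hstack(o[2:])])[:, :] if 0 else cv2.resize(np.vstack([np.hstack(o[:2]),np.hstack(o[2:])]),(410,600),interpolation=3) if 0 else cv2.resize(np.hstack(o),(800,292),interpolation=3))
E
```

```text
t: 7.7
tool_pos: [0.5087, 0.1908, 0.1337]
orientation: [[-0.276, 0.961, 0.003], [0.961, 0.276, 0.001], [-0.0, 0.003, -1.0]]
force: [-0.6, 1.3, -0.3]
gripper_width: 0.122
finger_force: 20.0
tcp [0.5087 0.1908 0.1337] yaw_y 16.0 t 7.7 q7 6.6
(0.5078, 0.1895, 0.0585) [-0.001  -0.0015  0.0752] dist 0.075
turn -0.1
```

View pics/m5.png

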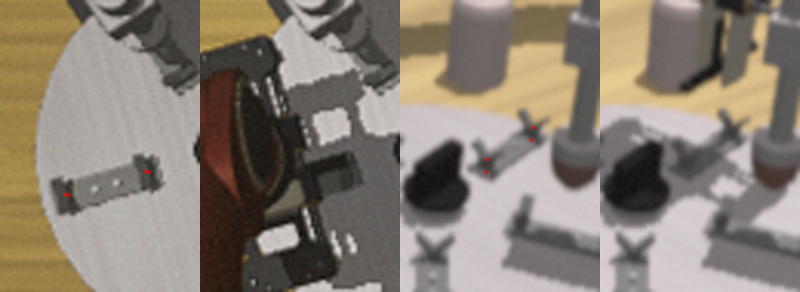

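Run:
```python
from h import *
from cell import robot
s=robot.sense();R=s["orientation"];p=s["tool_pos"];o=[]
for n,(x,y,w,h) in(("top",(205,150,66,50)),("scene",(365,130,66,50))):
    I=cv2.imread(f"pics/{n}5.png");q=cv2.resize(I[y:y+h,x:x+w],None,fx=6,fy=6,interpolation=2)
    for k in(-.055,0,.055):
        v=(proj(n,p+R@[k,0,-.019])[0]-[x,y]+.5)*6;print(n,k,p+R@[k,0,-.019],v/6+[x,y]);cv2.circle(q,tuple(int(t) for t in v),2,(0,0,255),-1)
    o.append(q)
cv2.imwrite("pics/m6.png",np.hstack(o))
```

```text
top -0.055 [0.52380053 0.13838709 0.15281259] [243.68418588 176.0387283 ]
top 0 [0.5086042  0.19124606 0.15283251] [222.66249442 182.09129377]
top 0.055 [0.49340787 0.24410504 0.15285243] [201.63327877 188.14602559]
scene -0.055 [0.52380053 0.13838709 0.15281259] [378.35109822 163.26075601]
scene 0 [0.5086042  0.19124606 0.15283251] [390.01597399 155.84689411]
scene 0.055 [0.49340787 0.24410504 0.15285243] [400.97475438 148.88180627]
```

View pics/m6.png

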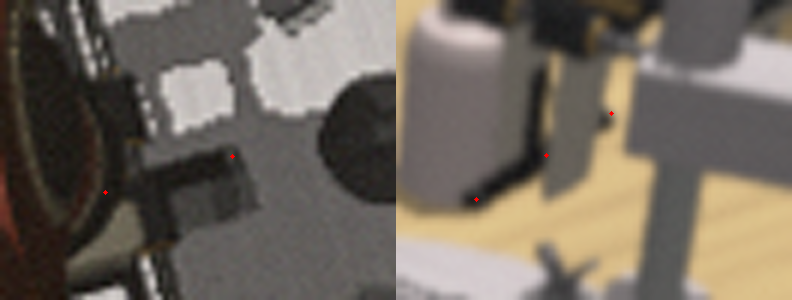

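The drawn pen ends coincide with the held barrel's ends (scene about (444,163) end to (466,150)), so pose and grip agree; lowering.

```bash
python3 -m pendant '0 0 0 0.03 0; 0 0 0 0.055 0; 0 0 0 0.064 0; 0 0 0 0.064 0; 0 0 0 0.064 0; 0 0 0 0.064 0' && python3 -m pendant '0 0 0 0.002 0; 0 0 0 0.004 0; 0 0 0 0.004 0;0 0 0 0.004 0'; python3 -m pendant '0 0 0 0.002 0; 0 0 0 0.002 0;0 0 0 0.002 0'; python3 -c "
from h import *
to((.5078,.1895,.061),yaw=16.1)"
```

```text
t: 8.4
tool_pos: [0.5086, 0.1919, 0.0691]
orientation: [[-0.277, 0.961, 0.003], [0.961, 0.277, 0.001], [0.0, 0.003, -1.0]]
force: [0.0, -0.3, -0.9]
gripper_width: 0.122
finger_force: 20.0
t: 8.8
tool_pos: [0.5075, 0.1916, 0.0637]
orientation: [[-0.277, 0.961, -0.0], [0.961, 0.277, -0.0], [-0.0, -0.0, -1.0]]
force: [-0.4, 0.1, -0.4]
gripper_width: 0.12
finger_force: 20.0
t: 9.1
tool_pos: [0.5075, 0.1916, 0.0615]
orientation: [[-0.277, 0.961, -0.0], [0.961, 0.277, -0.0], [-0.0, -0.0, -1.0]]
force: [0.4, 0.3, -0.7]
gripper_width: 0.121
finger_force: 20.0
tcp [0.5075 0.1916 0.0615] yaw_y 16.11 t 9.1 q7 9.0
(0.5078, 0.1895, 0.061) [-0.0021 -0.0003  0.0005] dist 0.002
turn 0.01
```

```bash
for i in 1 2; do python3 -m pendant '0 -0.001 0 0.001 0; 0 -0.001 0 0.001 0;0 -0.001 0 0.001 0' | grep -E "pos|force"; done; python3 -m pendant '0 0 0 0.001 0; 0 0 0 0.001 0' | grep -E "pos|force"
```

```text
tool_pos: [0.5074, 0.1912, 0.0608]
force: [-0.6, 0.9, 2.8]
finger_force: 20.0
tool_pos: [0.508, 0.1913, 0.0607]
force: [-2.7, 3.2, 8.0]
finger_force: 20.0
tool_pos: [0.5084, 0.1914, 0.0605]
force: [-3.9, 2.6, 12.6]
finger_force: 20.0
```

Contact at the predicted seat height (TCP 0.061). Releasing gently and rising.

```bash
python3 -m pendant '0 0 0 -0.001 0; 0.4 0 0 -0.001 0; 0.4 0 0 -0.001 0; 0.4 0 0 -0.001 0; 0.4 0 0 -0.001 0; 0.4 0 0 -0.02 0; 0.4 0 0 -0.06 0; 0.4 0 0 -0.1 0; 0.4 0.02 -0.04 -0.12 0; 0.4 0.02 -0.08 -0.12 0; 0.4 0.02 -0.12 -0.12 0; 0.4 0.02 -0.12 -0.12 0'
python3 - <<'E'
from h import *
from cell import snapshot
o=[]
c=np.array([.5397,.079]);a=np.radians(106.1);u=np.array([np.cos(a),np.sin(a)])
to(yaw=16.1)
for n,(x,y,w,h) in(("top",(200,155,80,60)),("scene",(345,140,80,60))):
    im=np.ascontiguousarray(snapshot(n)["pixels"][:,:,::-1]);cv2.imwrite(f"pics/{n}7.png",im)
    q=cv2.resize(im[y:y+h,x:x+w],None,fx=5,fy=5,interpolation=2)
    for r in(.06,.115,.17):
        v=(proj(n,[*(c+u*r),.0775])[0]-[x,y]+.5)*5;cv2.circle(q,tuple(int(t) for t in v),2,(0,0,255),-1)
    o.append(q)
cv2.imwrite("pics/m7.png",np.hstack(o))
E
```

```text
t: 11.1
tool_pos: [0.3807, 0.1734, 0.178]
orientation: [[-0.278, 0.96, -0.008], [0.961, 0.278, -0.002], [0.0, -0.008, -1.0]]
force: [-0.4, -0.3, 0.1]
gripper_width: 0.396
finger_force: 0.0
tcp [0.3807 0.1734 0.178 ] yaw_y 16.15 t 11.1 q7 0.3
turn 0.05
```

View pics/m7.png

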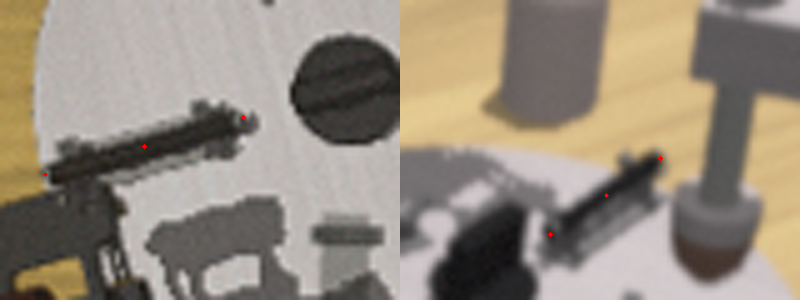

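The barrel lies in the loading nest (top about (210..250,191..179), scene (455..477,188..171)). I check the centring numerically along the axis.

Run:
```python
from h import *
from scipy.ndimage import map_coordinates as mc
c=np.array([.5397,.079]);a=np.radians(106.1);u=np.array([np.cos(a),np.sin(a)]);w=np.array([-u[1],u[0]])
r=np.arange(.04,.192,.002)
def prof(img,n,z,off):
    p=proj(n,np.array([[*(c+u*k+w*off),z] for k in r]));return mc(cv2.imread(f"pics/{img}.png").max(2).astype(float),[p[:,1],p[:,0]],order=1)
print("r mm",(r*1000).astype(int))
for img,n in(("top7","top"),("scene7","scene")):
    for off in(-.002,.0,.003):print(n,off,prof(img,n,.0775,off).astype(int))
for img,n in(("top0","top"),("scene0","scene")):
    for off in(-.011,.011):print("empty V arms",n,off,prof(img,n,.08,off).astype(int))
```

```text
r mm [ 40  42  44  46  48  50  52  54  56  58  60  62  64  66  68  70  72  74
  76  78  80  82  84  86  88  90  92  94  96  98 100 102 104 106 108 110
 112 114 116 118 120 122 124 126 128 130 132 134 136 138 140 142 144 146
 148 150 152 154 156 158 160 162 164 166 168 170 172 174 176 178 180 182
 184 186 188 190]
top -0.002 [188 189 189 189 191 192 186 159 175 165 125 115  89  62  49  45  46  46
  42  45  47  50  45  44  47  44  46  44  46  48  51  50  44  46  49  49
  47  44  46  46  50  46  40  45  49  49  41  42  47  48  51  46  45  46
  45  46  47  45  45  49  50  46  47  55  94 107 112 143 151 153 154 155
 155 156 156 157]
top 0.0 [192 189 189 189 192 192 179 135 130 130  80  97  96  65  49  45  46  45
  46  47  46  47  45  45  50  45  44  44  46  47  46  45  45  47  48  45
  43  44  51  52  47  43  48  52  50  48  44  50  57  51  47  47  50  53
  49  47  48  52  55  54  50  49  50  46  86 109 121 143 151 155 157 158
 158 159 162 164]
top 0.003 [190 188 191 192 193 195 155 116  92  83  72  76  85  57  43  40  41  42
  43  43  45  44  42  44  42  42  44  43  44  46  44  45  45  4
[... 1776 characters left out ...]
151 153 151
 152 153 151 153]
empty V arms scene -0.011 [130 117 107  96  86  78  70  65  64  65  66  67  72  77  81  86  94  95
  99 107 113 117 120 125 130 133 134 135 134 137 141 145 148 143 139 136
 131 124 116 107  94  81  70  66  65  64  65  70  78  83  92 107 114 121
 134 141 145 144 153 163 170 180 192 199 201 202 203 204 204 204 204 204
 204 205 206 205]
empty V arms scene 0.011 [ 27  31  34  53  73  95 119 143 165 190 198 204 201 190 173 150 127 116
 114 122 135 150 169 186 198 206 209 209 209 208 207 206 205 205 206 207
 207 207 207 207 206 206 206 206 206 206 206 206 205 196 183 166 142 119
 109 113 119 135 153 173 191 206 212 214 215 215 215 215 215 215 215 215
 214 214 213 213]
```

Centred within about 2 mm. Close to the pad arm, the hand's 188 mm body would clip the pad/arm if the knob were gripped square at once. So I'll come down turned clockwise, then close with about 20° lead, which itself starts the knob clockwise.

```bash
python3 -m pendant '0.9 0 0 0 8; 0.98 0 0 0 16; 0.98 0 0 0 24; 0.98 0 0 0 32; 0.98 0 0 0 40; 0.98 0 0 0 40; 0.98 0 0 0 40' | grep -E "^t|pos|ori|wid" && python3 -c "
from h import *
to((.5397,.079,.17),(.5397,.079,.084),yaw=-24)"
```

```text
t: 11.9
tool_pos: [0.3885, 0.1759, 0.1786]
orientation: [[0.402, 0.916, 0.001], [0.916, -0.402, -0.001], [-0.0, 0.001, -1.0]]
gripper_width: 0.951
tcp [0.3885 0.1759 0.1786] yaw_y -23.72 t 11.9 q7 -32.7
(0.5397, 0.079, 0.17) [-0.0279  0.1774  0.0088] dist 0.18
(0.5397, 0.079, 0.084) [-0.0279  0.1773  0.0948] dist 0.203
turn 0.28
```

```bash
python3 -m pendant '0.98 -0.007 0.044 0.009 0; 0.98 -0.014 0.088 0.009 0; 0.98 -0.021 0.132 0.009 0; 0.98 -0.028 0.177 0.009 0; 0.98 -0.028 0.177 0.009 0; 0.98 -0.028 0.177 0.009 0;0.98 -0.028 0.177 0.009 0' | grep -E "^t|pos|force"
python3 - <<'E'
from h import *
from cell import snapshot,robot
to((.5397,.079,.084),yaw=-24)
s=robot.sense();R=s["orientation"];p=s["tool_pos"];o=[]
for n,(x,y,w,h) in(("top",(220,125,100,75)),("scene",(320,130,100,75))):
    im=np.ascontiguousarray(snapshot(n)["pixels"][:,:,::-1]);cv2.imwrite(f"pics/{n}8.png",im)
    q=cv2.resize(im[y:y+h,x:x+w],None,fx=4,fy=4,interpolation=2)
    for v in(p,p+R@[0,.0465,0],p-R@[0,.0465,0],[.5397,.079,.113]):
        v=(proj(n,v)[0]-[x,y]+.5)*4;cv2.circle(q,tuple(int(t) for t in v),2,(0,0,255),-1)
    o.append(q)
cv2.imwrite("pics/m8.png",np.hstack(o))
E
```

```text
t: 12.6
tool_pos: [0.5369, 0.0793, 0.1692]
force: [-0.8, 0.3, -0.5]
finger_force: 0.0
tcp [0.5369 0.0793 0.1692] yaw_y -23.77 t 12.6 q7 -15.1
(0.5397, 0.079, 0.084) [0.0009 0.0028 0.0852] dist 0.085
turn 0.23
```

View pics/m8.png

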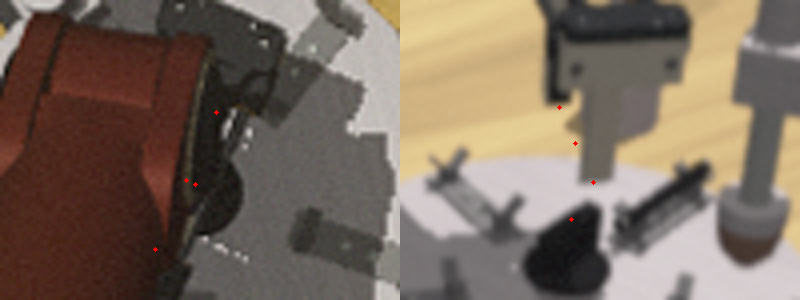

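The pen lies in its nest at scene (475..497,188..172), the open fingers straddle the knob (scene about (462,185)), and the hand is clear of the pad at (507,185). Descending.

```bash
python3 -m pendant '0.98 0 0.001 0.04 0; 0.98 0 0.001 0.07 0; 0.98 0 0.001 0.085 0; 0.98 0 0.001 0.085 0;0.98 0 0.001 0.085 0' | grep -E "^t|pos|force"; python3 -m pendant '0.7 0 0 0 -6; 0.5 0 0 0 -12; 0.4 0 0 0 -18; 0.35 0 0 0 -20; 0.35 0 0 0 -20;0.35 0 0 0 -20' 40 | grep -E "^t|pos|force|wid"; python3 -c "
from h import *
to((.5397,.079,.084),yaw=-4)"
```

```text
t: 13.2
tool_pos: [0.5386, 0.0787, 0.0851]
force: [-0.1, 0.8, -0.2]
finger_force: 0.0
t: 13.8
tool_pos: [0.539, 0.0781, 0.0853]
force: [0.3, -0.5, -0.0]
gripper_width: 0.516
finger_force: 0.0
tcp [0.539  0.0781 0.0853] yaw_y -3.96 t 13.8 q7 3.7
(0.5397, 0.079, 0.084) [0.0009 0.0006 0.0013] dist 0.002
turn 0.04
```

Clear. Close on the bar step by step.

```bash
python3 -m pendant '0.3 0 0 0 0; 0.3 0 0 0 0; 0.25 0 0 0 0; 0.22 0 0 0 0; 0.2 0 0 0 0; 0.15 0 0 0 0; 0 0 0 0 0; 0 0 0 0 0;0 0 0 0 0; 0 0 0 0 0' 40 | grep -E "^t|pos|force|wid";  python3 -c "
from h import *
from cell import robot
to(yaw=-4);print(robot.sense()['wrist_torque'])"
```

```text
t: 14.8
tool_pos: [0.54, 0.0779, 0.0847]
force: [6.0, 0.1, -4.5]
gripper_width: 0.226
finger_force: 34.7
tcp [0.54   0.0779 0.0847] yaw_y -3.87 t 14.8 q7 3.8
turn 0.13
[-0.0923881  -0.99834474  0.34315774]
```

```bash
python3 -m pendant '0 0 0 0 0; 0 0 0 0 0; 0 0 0 0 0; 0 0 0 0 0' 60 | grep -E "^t|pos|force|wid";  cat > s.py <<'E'
from h import *
from cell import robot
s=robot.sense();to(yaw=-4);print("torque",s['wrist_torque'].round(2),"F",s["force"].round(1),"w",round(s["gripper_width"],3),"ff",s["finger_force"])
E
python3 s.py
```

```text
t: 15.2
tool_pos: [0.54, 0.0779, 0.0847]
force: [5.9, -0.1, -4.4]
gripper_width: 0.221
finger_force: 51.8
tcp [0.54   0.0779 0.0847] yaw_y -3.82 t 15.2 q7 3.8
turn 0.18
torque [-0.07 -1.03  0.49] F [ 5.9 -0.1 -4.4] w 0.221 ff 51.78884960204496
```

```bash
python3 -m pendant '0 0 0 0 2; 0 0 0 0 4; 0 0 0 0 4' >/dev/null; python3 s.py; python3 -m pendant '0 0 0 0 2; 0 0 0 0 4; 0 0 0 0 4' >/dev/null; python3 s.py
```

```text
tcp [0.5398 0.077  0.0846] yaw_y -7.84 t 15.5 q7 0.9
turn -3.84
torque [-0.4  -0.99  0.49] F [ 5.7 -1.5 -4.6] w 0.203 ff 54.092626981437206
tcp [0.5383 0.0747 0.0847] yaw_y -12.14 t 15.8 q7 -2.2
turn -8.14
torque [-1.35 -0.48  0.2 ] F [ 1.8 -4.5 -2. ] w 0.166 ff 59.87519323825836
```

The knob snapped into line with the pads (opening 0.166 ≈ bar width), near the first click. Now turning on in small steps, watching the torque.

```bash
r='0 0 0 0 1.5; 0 0 0 0 3; 0 0 0 0 3'; python3 -m pendant '0 0 0 0 0; 0 0 0 0 0' >/dev/null; python3 s.py|grep -v turn
python3 -m pendant '0 0 0 0 1.5; 0 0 0 0 3; 0 0 0 0 3' >/dev/null; python3 s.py|grep -v turn
python3 -m pendant '0 0 0 0 1.5; 0 0 0 0 3; 0 0 0 0 3' >/dev/null; python3 s.py|grep -v turn
python3 -m pendant '0 0 0 0 1.5; 0 0 0 0 3; 0 0 0 0 3' >/dev/null; python3 s.py|grep -v turn
python3 -m pendant '0 0 0 0 1.5; 0 0 0 0 3; 0 0 0 0 3' >/dev/null; python3 s.py|grep -v turn
python3 -m pendant '0 0 0 0 1.5; 0 0 0 0 3; 0 0 0 0 3' >/dev/null; python3 s.py|grep -v turn
python3 -m pendant '0 0 0 0 1.5; 0 0 0 0 3; 0 0 0 0 3' >/dev/null; python3 s.py|grep -v turn
python3 -m pendant '0 0 0 0 1.5; 0 0 0 0 3; 0 0 0 0 3' >/dev/null; python3 s.py|grep -v turn
python3 -m pendant '0 0 0 0 1.5; 0 0 0 0 3; 0 0 0 0 3' >/dev/null; python3 s.py|grep -v turn
```

```text
tcp [0.5383 0.0747 0.0847] yaw_y -12.01 t 16.0 q7 -2.1
torque [-1.32 -0.46  0.18] F [ 2.2 -4.4 -2.7] w 0.169 ff 59.87354099750519
tcp [0.538  0.0747 0.0847] yaw_y -15.03 t 16.3 q7 -4.3
torque [-1.28 -0.39  0.1 ] F [ 1.2 -5.9 -0.5] w 0.168 ff 59.874980449676514
tcp [0.5377 0.0748 0.0847] yaw_y -18.08 t 16.6 q7 -6.5
torque [-1.31 -0.32 -0.03] F [ 0.7 -3.8 -0.5] w 0.168 ff 59.89289581775665
tcp [0.5374 0.0749 0.0846] yaw_y -21.11 t 16.9 q7 -8.8
torque [-1.45 -0.14 -0.04] F [-0.6 -5.7 -0.1] w 0.166 ff 59.91132080554962
tcp [0.5371 0.075  0.0847] yaw_y -24.14 t 17.2 q7 -11.0
torque [-1.47 -0.12 -0.23] F [-0.9 -4.8  0.4] w 0.168 ff 59.9453866481781
tcp [0.5369 0.0752 0.0846] yaw_y -27.16 t 17.5 q7 -13.2
torque [-1.51  0.06 -0.21] F [-0.8 -5.1  1.6] w 0.165 ff 59.96043384075165
tcp [0.5366 0.0753 0.0847] yaw_y -30.17 t 17.8 q7 -15.5
torque [-1.42  0.14 -0.25] F [-2.  -5.   1.7] w 0.171 ff 59.98013377189636
tcp [0.5364 0.0754 0.0846] yaw_y -33.02 t 18.1 q7 -17.6
torque [-1.45  0.26  0.24] F [-2.4 -4.5  3. ] w 0.168 ff 59.89096820354462
tcp [0.5364 0.0754 0.0846] yaw_y -35.77 t 18.4 q7 -19.7
torque [-1.48  0.34  0.9 ] F [-2.8 -5.7  2.8] w 0.17 ff 60.7295823097229
```

Torque crosses zero and then climbs near yaw −32°: the second click, just where expected (16.1−48). Third should be near −56°.

```bash
python3 -m pendant '0 0 0 0 1.5; 0 0 0 0 3; 0 0 0 0 3' >/dev/null; python3 s.py|grep -v turn
python3 -m pendant '0 0 0 0 1.5; 0 0 0 0 3; 0 0 0 0 3' >/dev/null; python3 s.py|grep -v turn
python3 -m pendant '0 0 0 0 1.5; 0 0 0 0 3; 0 0 0 0 3' >/dev/null; python3 s.py|grep -v turn
python3 -m pendant '0 0 0 0 1.5; 0 0 0 0 3; 0 0 0 0 3' >/dev/null; python3 s.py|grep -v turn
python3 -m pendant '0 0 0 0 1.5; 0 0 0 0 3; 0 0 0 0 3' >/dev/null; python3 s.py|grep -v turn
```

```text
tcp [0.536  0.0758 0.0847] yaw_y -39.1 t 18.7 q7 -22.1
torque [-1.4   0.41  0.04] F [-3.4 -4.3  3.5] w 0.173 ff 59.911131262779236
tcp [0.5357 0.0759 0.0846] yaw_y -42.06 t 19.0 q7 -24.3
torque [-1.42  0.56 -0.04] F [-4.2 -4.   3.5] w 0.17 ff 59.92324948310852
tcp [0.5355 0.0762 0.0846] yaw_y -45.07 t 19.3 q7 -26.6
torque [-1.27  0.53 -0.04] F [-2.8 -4.2  4.8] w 0.168 ff 59.96989130973816
tcp [0.5353 0.0764 0.0846] yaw_y -48.09 t 19.6 q7 -28.8
torque [-1.19  0.69 -0.15] F [-5.  -4.9  4.6] w 0.169 ff 60.00101923942566
tcp [0.5351 0.0766 0.0847] yaw_y -51.1 t 19.9 q7 -31.1
torque [-1.18  0.74 -0.19] F [-4.7 -2.1  5.8] w 0.167 ff 60.01516342163086
```

```bash
python3 -m pendant '0 0 0 0 1; 0 0 0 0 2; 0 0 0 0 2' >/dev/null; python3 s.py|grep -v turn
python3 -m pendant '0 0 0 0 1; 0 0 0 0 1; 0 0 0 0 1' >/dev/null; python3 s.py|grep -v turn
python3 -m pendant '0 0 0 0 1; 0 0 0 0 1; 0 0 0 0 1' >/dev/null; python3 s.py|grep -v turn
```

```text
tcp [0.535  0.0768 0.0846] yaw_y -53.07 t 20.2 q7 -32.6
torque [-1.19  0.77 -0.09] F [-4.8 -2.3  5.6] w 0.168 ff 60.00302195549011
tcp [0.5349 0.0769 0.0846] yaw_y -54.07 t 20.5 q7 -33.3
torque [-1.16  0.83 -0.1 ] F [-4.4 -2.5  4.9] w 0.169 ff 60.018948912620544
tcp [0.5349 0.0769 0.0846] yaw_y -55.09 t 20.8 q7 -34.1
torque [-1.19  0.83 -0.21] F [-5.6 -3.3  5.4] w 0.169 ff 60.03973066806793
```

```bash
python3 -m pendant '0 0 0 0 0.7; 0 0 0 0 0.7; 0 0 0 0 0.7' >/dev/null; python3 s.py|grep -v turn
python3 -m pendant '0 0 0 0 0.5; 0 0 0 0 0.5; 0 0 0 0 0.5' >/dev/null; python3 s.py|grep -v turn
python3 - <<'E'
from h import *
from cell import snapshot
o=[]
for n in("top","scene"):
    im=np.ascontiguousarray(snapshot(n)["pixels"][:,:,::-1]);cv2.imwrite(f"pics/{n}9.png",im);o.append(im)
# angle of the visible nests in top/scene: plate masks vs start
T=o[0].max(2).astype(float);S=o[1].max(2).astype(float)
S0=cv2.imread("pics/scene0.png").max(2).astype(float)
x0,y0=300,175
# nests now should map on old nest places: compare scene image with start over nest regions
c=np.array([.5397,.079])
from scipy.ndimage import map_coordinates as mc
def ring(img,rr,z,th):
    p=proj("scene",np.array([[c[0]+rr*np.cos(t),c[1]+rr*np.sin(t),z] for t in np.radians(th)]));return mc(img,[p[:,1],p[:,0]],order=1)
for cen in(-111,-39,177.5):
    best=[]
    for sh in np.arange(-6,6.1,.5):
        e=0
        for rr in(.1,.115,.13):
            th=np.arange(cen-8,cen+8,.5);a=ring(S0,rr,.06,th);b=ring(S,rr,.06,th+sh);e+=np.corrcoef(a,b)[0,1]
        best.append((e,sh))
    print(cen,sorted(best)[-3:])
E
```

```text
tcp [0.5349 0.0769 0.0846] yaw_y -55.73 t 21.1 q7 -34.6
torque [-1.15  0.89 -0.08] F [-5.  -3.2  4.7] w 0.168 ff 59.999263286590576
tcp [0.5349 0.077  0.0846] yaw_y -56.19 t 21.4 q7 -35.0
torque [-1.14  0.87  0.06] F [-4.8 -4.3  5.6] w 0.17 ff 59.98438596725464
-111 [(np.float64(2.9722873554235583), np.float64(-1.0)), (np.float64(2.9864586717756487), np.float64(0.0)), (np.float64(2.9875740571734335), np.float64(-0.5))]
-39 [(np.float64(1.3974257288396332), np.float64(0.5)), (np.float64(1.52599775795021), np.float64(-0.5)), (np.float64(1.5823143715517798), np.float64(0.0))]
177.5 [(np.float64(0.7170159987502776), np.float64(0.5)), (np.float64(0.7314523668765057), np.float64(-0.5)), (np.float64(0.7902890780771338), np.float64(0.0))]
```

```bash
python3 - <<'E'
from h import *
from scipy.ndimage import map_coordinates as mc
c=np.array([.5397,.079]);r=np.arange(.05,.186,.005);print((r*1000).astype(int))
for n in("scene9","top9"):
  im=cv2.imread(f"pics/{n}.png").max(2).astype(float)
  for a in(34.1,26,42,106.1):
    t=np.radians(a);p=proj(n[:-1],np.array([[c[0]+k*np.cos(t),c[1]+k*np.sin(t),.0775] for k in r]));print(n,a,mc(im,[p[:,1],p[:,0]],order=1).astype(int))
E
python3 -m pendant '0 0 0 0 0; 0 0 0 0 0; 0 0 0 0 0; 0 0 0 0 0; 0 0 0 0 0' >/dev/null; python3 s.py
```

```text
[ 50  55  60  65  69  74  79  84  89  94  99 104 109 114 119 124 129 134
 139 144 149 154 159 164 169 174 179 184]
scene9 34.1 [212 188 100  58  51  52  39  44  39  51  41  50  42  51  42  52  44  51
  44  43  41  41  45  97 200 215 215 217]
scene9 26 [212 209 183 173 157 101  71  84 140 156 145 141 130 128 115 121 124 129
 121 121  85  66  84 115 190 212 213 215]
scene9 42 [212 187 115  94  94  78  76 119 134 149 160 165 175 186 189 195 205 200
 203 194 154 161 206 212 214 216 218 220]
scene9 106.1 [ 85 139 144 107 104 130 162 181 186 182 185 189 182 167 164 168 164 135
 107 121 159 193 206 212 213 215 217 218]
top9 34.1 [ 75  70  87  93  91  88  86  88  84  79  80  61  56  71  65  59  55  61
  81 115  65  58 131 196 189 189 187 184]
top9 26 [ 86  92  89  89  85  84  82  76  72  61  64  86  98 101  87  90  96  94
  94  97  93  97  96  93  48  49  47  48]
top9 42 [ 73  71  68  67  72  81  96  93  93  92  64  60  77  73  76 118 177  71
  69 179 171  70  92 178 201 196 192 192]
top9 106.1 [ 61  65  67  63  68  71  71  69  71  71  73  72  72  73  71  72  68  71
  71  71  69  67  67  57  98 158 166 169]
tcp [0.5349 0.077  0.0846] yaw_y -56.19 t 22.0 q7 -35.0
turn -52.19
torque [-1.11  0.82  0.07] F [-6. -3.  5.] w 0.169 ff 59.98465955257416
```

The barrel lies at 34°, under the pad, and the torque is near zero at the third click with the knob held. Handing in.

```bash
python3 -c "
from cell import robot
print(robot.hand_in())"
```

```text
the job is handed in; nothing more can be done
None
```

The job is handed in at about 22 s: the barrel lies in its nest under the pad, centred to within about 2 mm by camera measurement, and the knob is held gripped at the third click; I never moved the tape roll, ink can or oiler.

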